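# Pull the fuse carrier

## Robot

A 6-joint arm with a two-finger parallel gripper is mounted at the origin on a cart in front of the work surface, level with it; the furniture and walls round the work are solid. World frame = base frame: x ahead of the robot, y to its left, z up, the work surface at z = 0. Lengths are in m, angles in rad, forces in N, time in s.
With the tool pointing down it reaches from about 0.25 to 0.775 m from the base axis. Payload 4 kg.
Tool frame: the origin (TCP) lies at the very end of the fingers, on their centre line; the grasp point (between the pads) lies bot.grip_point_offset behind it (bot.grip_point_offset is the distance from the TCP to the grasp point, in m); z points along the fingers, y is the direction in which the jaws open and shut (so a half turn about z gives the same grasp; the last joint's range is limited). The gripper opens to 85 mm and grips with 20 to 120 N. Pads are 22 mm wide; open, the fingers measure 114 mm over their backs; the gripper's body (76 mm by 85 mm) begins 54 mm behind the grasp point. The pads swing forward as they close: fully open they stand 13 mm farther back than shut.
Start: joints at [1.214, 0.087, 1.371, -0, 1.684, -0.103], TCP at [0.138, 0.532, 0.231] pointing down, gripper open.
Joint ranges: [-3.1, 3.1], [-0.76, 2.03], [0.27, 2.55], [-1.08, 4.22], [0.17, 2.65], [-2.57, 2.57]. Speed limits (rad/s): [2.79, 2.79, 3.14, 3.14, 3.14, 3.14].

## Interface

Orientations are given as [roll, pitch, yaw] about the fixed x, y, z axes, in that order (R = Rz(yaw) Ry(pitch) Rx(roll)).
In Python, from rig import bot, vision gives the robot as it stands. The module is installed in compiled form; this text tells all that it offers.
- The arm moves only by the shell command python3 -m handwheel 'ROWS' [FORCE]. ROWS is a JSON object of lists of equal length, an entry for each row: "offset": the shift along the world's x, y, z in cm, a list of three; "rotation": the turn, a rotation vector about the world's x, y, z in degrees, a list of three; "hand": the finger opening in cm, from 0 to 8.54. In form: {"offset": [[x, y, z], ...], "rotation": [[wx, wy, wz], ...], "hand": [hand, ...]}. A call has 1 to 20 rows; each row is the pose to reach, as a shift and turn from the pose commanded when the call began; what a row does not reach only later rows make up. A row lasts 1/12 s, in which the tool goes at most 41.7 mm and 7.16 degrees, less where a joint would pass 70% of its speed; a pose out of reach is approached as far as the arm can. A call with a gripper value outside its range is refused whole. The fingers move at their own pace and stop on an object; FORCE is the grip in N (left out, the last holds). Time passes only in rows, so rows that repeat a pose let the fingers close. It gives the time, the measured TCP pose, the force and the opening at its end, in the units of the state.
- bot.state(): the state, without advancing time (a new reading comes with each control period).
- vision.camera(name): name is "side" or "top" or "wrist"; returns a dict with "image" (420x560x3 uint8, red, green, blue), "fx", "fy", "cx", "cy" (pixels), "rvec" (rotation vector, rad) and "tvec" (3), from world to camera coordinates, as OpenCV has them. Camera axes: x right, y down, z forward; pixel columns grow to the right and rows downward; lengths in m; the calibration is good to about 2 mm. A picture is of the moment at which its call begins. There is no depth.
- bot.job_done(): hands the job in, once; it reports no verdict.
The state is a dict: "time": time; "joint_positions": joint angles; "qvel": joint speeds; "effort": joint torques, N m; "eef_pos": TCP position; "tcp_rot": TCP orientation; "contact_force": force on the tool from outside, world axes, zero at the start; "ft_torque": the same for the moment, N m; "grip_width": finger opening in m.
Only numpy, scipy, OpenCV 4.12 (cv2) and the standard library are available. Lean on these libraries where they do the work, as an engineer would, in place of code of your own. Each camera call takes 0.05 s, during which the arm holds its last target. There are 200 camera calls.

## Task

Lift the keeper bar off the fuse socket and lay it flat along the top of the narrow raised rest rail, leaving it balanced there on its own. Then pinch the fuse carrier's two side catches fully in between the fingers, draw the carrier straight up out of the socket, and finish while still holding it: upright, still, its catches pinched, its foot about 7 cm above the top of the socket. Leave the tin, the tape measure and the hand lamp as they are.

Things in the scene. Friction and masses are not known exactly. Their poses are not given: they have to be found in the camera images.
- fuse_socket: Fixed black block 63 x 74 mm, top at z = 40 mm, on a steel plate 150 x 100 x 6 mm. Origin: centre of the plate's underside, on the bench; z up. Well 43 (x) x 37 (y) mm, floor at z = 6 mm; the catches' teeth hook under its 6 mm lips at +y and -y. Posts at x = +48 and -48 mm, 10 x 30 mm, 87 mm tall, with 6 mm ears 24 mm apart along y, carry the keeper bar over the carrier.
- fuse_carrier: Loose grey carrier, 0.15 to 0.3 kg, standing on the well's floor, axes along the socket's. Origin: centre of its foot, z up. Foot part 40 (x) x 34 (y) x 36 mm, 1.5 mm play all round in the well; head 48 (x) x 44 (y) mm from z = 36 to 79 mm, about 45 mm of it above the socket. A catch sticks out of each flank (y = +22, -22 mm). It comes out only with both catches pressed.
- catch_left_pad (a point): Centre of the outer face of the catch on the carrier's +y side: a ribbed black button 17 mm wide (x), 31 mm high, sticking out 5 mm from the flank (54 mm over both when free, 44 mm pressed); 58.5 mm above the carrier's foot, 24.5 mm above the socket's top.
- catch_right_pad (a point): The same on the carrier's -y side.
- catch_left (a joint): Inward travel of the left catch in m: 0 free, 0.005 pressed flush with the flank (its stop). Spring-loaded, 3.6 N at the start and 9.6 N at the stop. The tooth clears the lip from about 0.0035 on.
- catch_right (a joint): The same for the right catch.
- keeper_bar: Loose flat steel bar, 120 (x) x 20 (y) x 6 mm, 0.18 kg, lying on the socket's two posts along the socket's x, 2 mm above the carrier. Origin: centre of its underside, z up. In its middle stands a black grip 36 mm long (x), 14 mm thick (y), from the bar's top at z = 6 mm up to z = 40 mm: take it here, across y.
- rest_rail: Fixed narrow rest: a level steel beam 150 mm long (x) and 24 mm wide (y), its top at z = 60 mm, on two posts over a dark base plate 140 x 80 mm. Origin: centre of the base's underside, on the bench; z up.
- paste_tin: Round tin, 58 mm across, 28 mm high, bystander. Origin: centre of its underside.
- tape_measure: Tape measure, 34 x 79 x 65 mm, bystander. Origin: centre of its underside.
- lamp: Square orange hand lamp, 35 x 142 x 33 mm, lying on the bench, bystander. Origin: centre of its underside.
There are look-alikes about, which are no part of the job. What is meant by the fuse_carrier is not blue, green or red, and is the larger of those in its own colour.

How it is judged:
On the way:
1. the keeper bar lies balanced along the rest rail, let go, while the carrier is still home in its socket (z of keeper_bar in the frame of rest_rail between 0.055 and 0.065 m and y of keeper_bar in the frame of rest_rail between -0.015 and 0.015 m and x of keeper_bar in the frame of rest_rail between -0.045 and 0.045 m and angle between keeper_bar's own z axis and vertical below 0.12 rad and angle between the x axis of keeper_bar and the x axis of rest_rail, either way round below 0.35 rad and contact force between keeper_bar and the fingers below 0.1 N and contact force between keeper_bar and rest_rail above 0.3 N and linear speed of keeper_bar below 0.03 m/s and z of fuse_carrier in the frame of fuse_socket below 0.012 m), for 0.3 s.
At the end, for the whole second after the job is handed in: Carrier held still by both catches (each in 3.5 mm or more), upright within 0.2 rad, foot 45 to 210 mm above the socket's top, touching nothing else; keeper bar lies let go on the rest rail, flat, along it within 0.35 rad, its centre within 15 mm of the beam's centre line and 45 mm of its middle (z of keeper_bar in the frame of rest_rail between 0.055 and 0.065 m and y of keeper_bar in the frame of rest_rail between -0.015 and 0.015 m and x of keeper_bar in the frame of rest_rail between -0.045 and 0.045 m and angle between keeper_bar's own z axis and vertical below 0.12 rad and angle between the x axis of keeper_bar and the x axis of rest_rail, either way round below 0.35 rad and contact force between keeper_bar and the fingers below 0.1 N and contact force between keeper_bar and rest_rail above 0.3 N and linear speed of each of keeper_bar, fuse_carrier below 0.03 m/s and z of fuse_carrier in the frame of fuse_socket between 0.085 and 0.25 m and angle between fuse_carrier's own z axis and vertical below 0.2 rad and value of joint each of catch_left, catch_right above 0.0035 m and contact force between each of catch_left, catch_right and the fingers above 1 N and contact force between fuse_carrier and fuse_socket below 0.05 N and contact force between fuse_carrier and rest_rail below 0.05 N and contact force between fuse_carrier and keeper_bar below 0.05 N); the arm keeps its last pose, push and grip.
It fails at once if the tin is moved by more than 25 mm (distance of paste_tin from where it was at the start of the episode above 0.025 m).
It fails at once if the tape measure is moved by more than 25 mm (distance of tape_measure from where it was at the start of the episode above 0.025 m).
It fails at once if the hand lamp is moved by more than 25 mm (distance of lamp from where it was at the start of the episode above 0.025 m).
It also fails if it takes over 48 s, if anything falls off the work surface, if the arm or the gripper's body presses on something with over 40 N, if the wrist force passes 120 N, or if a joint passes its speed limit or range.

## Working session

There is one attempt and no reset: what is moved stays moved. The work goes in short steps, Python scripts to look and compute and a shell command to move; the robot and the scene stay as the last step left them, time stands still between calls to the robot, and variables do not carry over. Pictures are saved under pics/ and viewed, about 8 in all and at most 12, crops included, and the job is handed in when it is done.

```bash
mkdir -p pics; cat > h.py <<'E'
import numpy as np, cv2
from rig import bot, vision
def cam(n):
    c=vision.camera(n); R=cv2.Rodrigues(np.array(c["rvec"],float))[0]; t=np.array(c["tvec"],float).ravel()
    return c,R,t
def save(n,f,crop=None,s=1):
    c,R,t=cam(n); im=c["image"][:,:,::-1]
    np.savez(f"pics/{f}.npz",im=im,K=[c["fx"],c["fy"],c["cx"],c["cy"]],R=R,t=t)
    if crop: x0,y0,x1,y1=crop; im=im[y0:y1,x0:x1]
    im=cv2.resize(np.ascontiguousarray(im),None,fx=s,fy=s,interpolation=cv2.INTER_CUBIC); cv2.imwrite(f"pics/{f}.png",im)
def load(f):
    return np.load(f"pics/{f}.npz")
def ray(d,u,v,z):
    fx,fy,cx,cy=d["K"]; r=d["R"].T@np.array([(u-cx)/fx,(v-cy)/fy,1]); o=-d["R"].T@d["t"]
    return o+r*(z-o[2])/r[2]
def proj(d,P):
    fx,fy,cx,cy=d["K"]; p=np.atleast_2d(P)@d["R"].T+d["t"]; return np.c_[fx*p[:,0]/p[:,2]+cx,fy*p[:,1]/p[:,2]+cy]
E
python3 - <<'E'
from h import *
save("top","top0"); save("side","side0")
s=bot.state(); print(s["eef_pos"],s["tcp_rot"],s["time"],bot.grip_point_offset,s["contact_force"])
for n in("top0","side0"):
    d=load(n); print(n,d["K"],-d["R"].T@d["t"])
a=cv2.imread("pics/top0.png");b=cv2.imread("pics/side0.png")
E
```

```text
[0.13794941 0.53194944 0.23022696] [-3.13956953e+00 -2.40148734e-04  2.88780178e+00] 0.1 0.0187 [-0.32586888  0.33785817  0.22959371]
top0 [414.74506919 414.74506919 287.68132532 211.07139978] [ 0.47088018 -0.11624491  0.94039285]
side0 [436.10385029 436.10385029 284.49239104 210.46373367] [0.61205285 0.69080543 0.46356624]
```

View pics/top0.png

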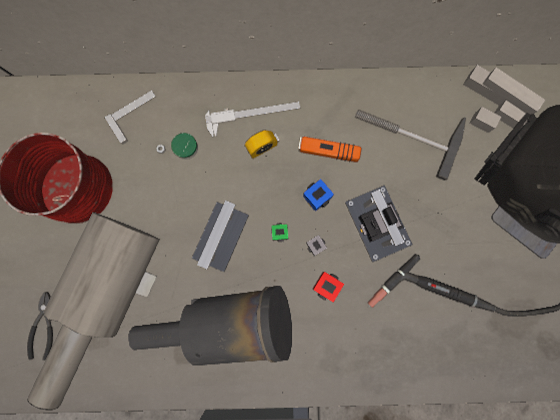

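View pics/side0.png

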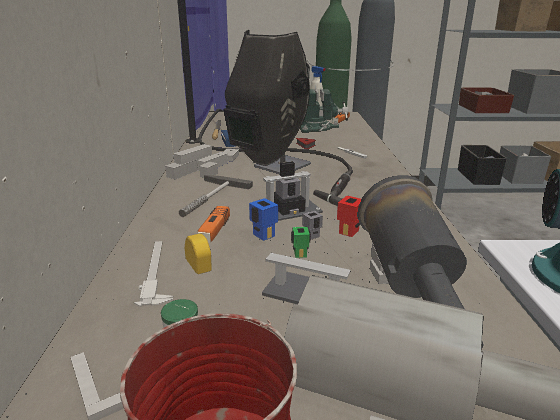

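Candidates for the carrier are grey in the socket (top image 380,223), small grey loose (316,245), blue (318,194), green (280,232) and red (328,287). By the description it's the grey one in the socket under the bar. I'll check that in a close crop together with the rail.

```bash
python3 - <<'E'
from h import *
d=load("top0");im=d["im"]
a=cv2.resize(im[175:275,335:425],None,fx=5,fy=5,interpolation=cv2.INTER_CUBIC)
b=cv2.resize(im[190:280,185:257],None,fx=4,fy=4,interpolation=cv2.INTER_CUBIC)
o=np.zeros((500,740,3),np.uint8);o[:,:450]=a;o[:360,452:740]=b
cv2.imwrite("pics/crop1.png",o)
for p in[(0,0),(560,0),(0,420),(560,420)]:print(ray(d,*p,0).round(3))
E
```

```text
[1.15  0.582 0.   ]
[ 1.118 -0.802  0.   ]
[0.169 0.507 0.   ]
[ 0.143 -0.689  0.   ]
```

View pics/crop1.png

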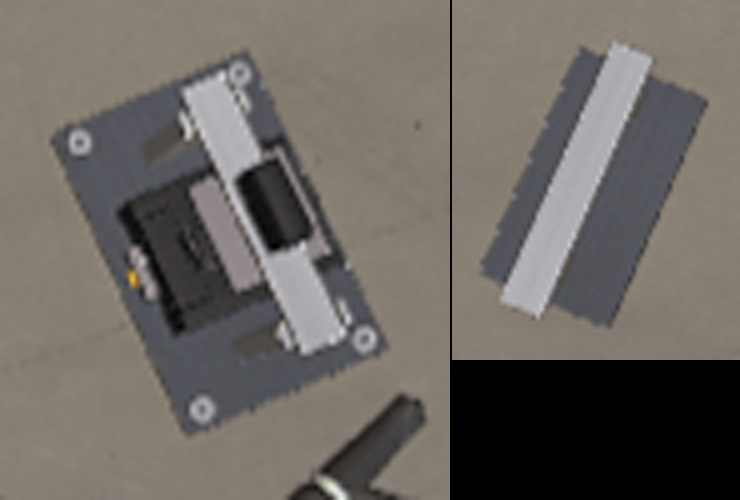

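The grey carrier's head shows under the bar (crop 1, about 230,240), with the grip at about (275,205). That confirms it is the larger grey one, seated in the socket. Next I compute the poses.

```bash
python3 - <<'E'
from h import *
d=load("top0")
def fit(name,pts,o,s,z):
    P=np.array([ray(d,(x)/s+o[0]-.5+.5/s,(y)/s+o[1]-.5+.5/s,z)[:2] for x,y in pts])
    c=P.mean(0); L=((P[3]-P[0])+(P[2]-P[1]))/2; W=((P[1]-P[0])+(P[2]-P[3]))/2
    print(name,c.round(4),"L",np.linalg.norm(L).round(4),np.degrees(np.arctan2(L[1],L[0])).round(2),"W",np.linalg.norm(W).round(4),np.degrees(np.arctan2(W[1],W[0])).round(2))
fit("plate",[(50,137),(245,50),(387,350),(185,435)],(335,175),5,.006)
fit("bar",[(182,92),(222,72),(345,332),(303,352)],(335,175),5,.093)
f=[(613,42),(652,58),(540,318),(500,300)]
fit("beam",[(x-452,y) for x,y in f],(185,190),4,.06)
f=[(580,47),(707,102),(608,326),(481,270)]
fit("base",[(x-452,y) for x,y in f],(185,190),4,.006)
from scipy.spatial.transform import Rotation as Ro
print(Ro.from_euler("xyz",bot.state()["tcp_rot"]).as_matrix().round(3))
E
```

```text
plate [ 0.5739 -0.3214] L 0.1484 -158.03 W 0.0992 -67.98
bar [ 0.5765 -0.322 ] L 0.1176 -157.94 W 0.0191 -65.44
beam [0.5514 0.0363] L 0.1492 156.5 W 0.0231 -114.35
base [0.5522 0.0358] L 0.137 156.0 W 0.0789 -114.69
[[-0.968  0.251 -0.001]
 [ 0.251  0.968 -0.002]
 [ 0.    -0.002 -1.   ]]
```

```bash
python3 -m handwheel '{"offset":[[0,0,4],[0,0,8],[0,0,10],[2,-4,10],[4,-8,10],[6,-12,10],[8,-16,10],[10,-20,10],[12,-24,10],[14,-28,10],[16,-31.5,10],[18,-35,10],[20,-39,10],[22,-43,10],[24,-47,10],[26,-51,10],[28,-55,10],[30,-59,10],[32,-63,10],[34,-67,10]],"rotation":[[0,0,0],[0,0,0],[0,0,0],[0,0,3],[0,0,6],[0,0,9],[0,0,12],[0,0,15],[0,0,18],[0,0,21],[0,0,24],[0,0,27],[0,0,30],[0,0,33],[0,0,36.5],[0,0,36.5],[0,0,36.5],[0,0,36.5],[0,0,36.5],[0,0,36.5]],"hand":[6,6,6,6,6,6,6,6,6,6,6,6,6,6,6,6,6,6,6,6]}' 30
```

```text
time: 1.77
eef_pos: [0.4591, -0.1012, 0.3309]
tcp_rot: [3.141, -0.0, -2.759]
contact_force: [1.4, 1.5, -0.3]
grip_width: 0.06
```

```bash
python3 -m handwheel '{"offset":[[2,-4,0],[4,-8,0],[6,-12,-2],[8,-16,-5],[9.7,-18.4,-8],[9.7,-18.4,-10],[9.7,-18.4,-10],[9.7,-18.4,-10],[9.7,-18.4,-10]],"rotation":[[0,0,0],[0,0,0],[0,0,0],[0,0,0],[0,0,0],[0,0,0],[0,0,0],[0,0,0],[0,0,0]],"hand":[5,5,5,5,5,5,5,5,5]}'
python3 - <<'E'
from h import *
save("wrist","w1"); save("side","s1")
d=load("w1")
c=np.array([.575,-.322]);a=np.radians(22);X=np.array([np.cos(a),np.sin(a)]);Y=np.array([-X[1],X[0]])
im=d["im"].copy()
def box(hx,hy,z,col):
    P=[np.r_[c+X*i*hx+Y*j*hy,z] for i,j in((1,1),(1,-1),(-1,-1),(-1,1))]
    cv2.polylines(im,[proj(d,P).round().astype(int)],True,col,1)
box(.06,.01,.093,(0,255,0));box(.018,.007,.127,(0,0,255));box(.075,.05,.006,(255,255,0));box(.0315,.037,.04,(255,0,255))
cv2.imwrite("pics/w1.png",im)
E
```

```text
time: 2.52
eef_pos: [0.5558, -0.2826, 0.2319]
tcp_rot: [3.141, 0.0, -2.758]
contact_force: [0.7, 0.1, 1.3]
grip_width: 0.05
```

View pics/w1.png

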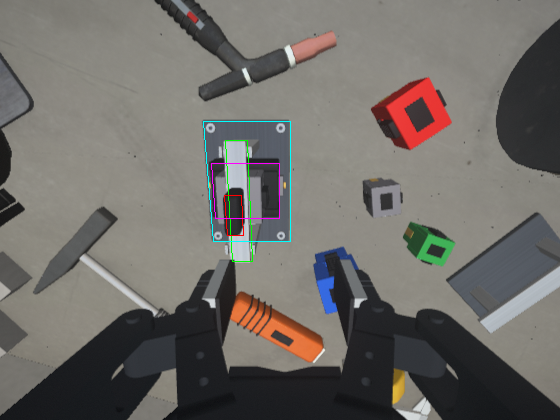

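```bash
python3 - <<'E'
from h import *
d=load("w1")
im=cv2.resize(d["im"][110:280,185:315],None,fx=4,fy=4,interpolation=cv2.INTER_CUBIC)[:600]
s=load("side0")["im"][150:270,230:380]
o=np.zeros((600,800,3),np.uint8);o[:,:520]=im[:600];s=cv2.resize(s,None,fx=1.85,fy=1.85);o[:s.shape[0],522:522+s.shape[1]]=s[:,:278]
cv2.imwrite("pics/c2.png",o)
E
```

```text
(no output)
```

View pics/c2.png

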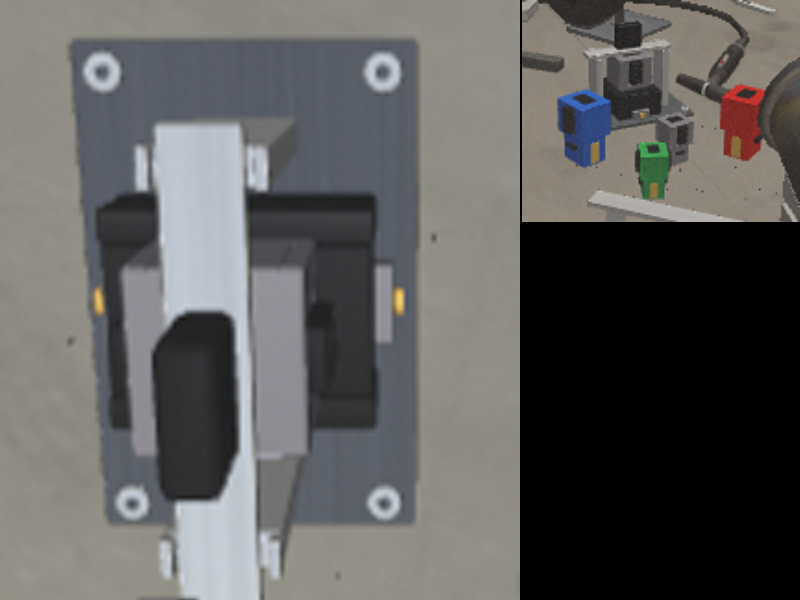

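```bash
python3 - <<'E'
from h import *
d=load("w1")
g=lambda x,y,z: ray(d,x/4+185-.375,y/4+110-.375,z).round(4)
print("grip",g(190,425,.127)); print("head",g(216,361,.085),[g(*p,.085) for p in((122,268),(304,265),(308,455),(133,455))])
print("barend",g(155,123,.093),g(242,123,.093), "ears ctr ends", g(200,165,.093),g(219,555,.093))
print("plate",np.mean([g(*p,.006) for p in((71,40),(417,40),(415,522),(108,522))],0))
print("screws",np.mean([g(*p,.007) for p in((102,71),(382,71),(384,502),(132,502))],0))
E
```

```text
grip [ 0.5761 -0.323   0.127 ]
head [ 0.5737 -0.3243  0.085 ] [array([ 0.5604, -0.3527,  0.085 ]), array([ 0.5435, -0.3127,  0.085 ]), array([ 0.5881, -0.2948,  0.085 ]), array([ 0.6044, -0.3354,  0.085 ])]
barend [ 0.5243 -0.355   0.093 ] [ 0.517  -0.3369  0.093 ] ears ctr ends [ 0.5293 -0.3426  0.093 ] [ 0.6183 -0.3066  0.093 ]
plate [ 0.574225 -0.3238    0.006   ]
screws [ 0.575075 -0.32435   0.007   ]
```

```bash
python3 -m handwheel '{"offset":[[1,-2,0],[2,-4,0],[2,-4,0],[2,-4,-3],[2,-4,-6],[2,-4,-9],[2,-4,-11],[2,-4,-12.5],[2,-4,-13.2],[2,-4,-13.2],[2,-4,-13.2]],"rotation":[[0,0,0],[0,0,0],[0,0,0],[0,0,0],[0,0,0],[0,0,0],[0,0,0],[0,0,0],[0,0,0],[0,0,0],[0,0,0]],"hand":[4,4,4,4,4,4,4,4,4,4,4]}'
python3 -m handwheel '{"offset":[[0,0,0],[0,0,0],[0,0,0],[0,0,0],[0,0,0],[0,0,0],[0,0,0],[0,0,0]],"rotation":[[0,0,0],[0,0,0],[0,0,0],[0,0,0],[0,0,0],[0,0,0],[0,0,0],[0,0,0]],"hand":[2,1,0.8,0.5,0.5,0.5,0.5,0.5]}' 35
```

```text
time: 3.53
eef_pos: [0.5766, -0.3229, 0.1015]
tcp_rot: [-3.139, 0.002, -2.758]
contact_force: [0.1, -0.5, 1.6]
grip_width: 0.0399
time: 4.2
eef_pos: [0.5769, -0.3236, 0.1019]
tcp_rot: [-3.139, 0.002, -2.758]
contact_force: [-0.5, 0.9, 6.1]
grip_width: 0.0134
```

```bash
python3 -m handwheel '{"offset":[[0,0,0.5],[0,0,1.5],[0,0,3],[0,0,5],[0,0,7.5],[0,0,10],[0,0,12],[0,0,12],[0,0,12],[0,0,12]],"rotation":[[0,0,0],[0,0,0],[0,0,0],[0,0,0],[0,0,0],[0,0,0],[0,0,0],[0,0,0],[0,0,0],[0,0,0]],"hand":[0.5,0.5,0.5,0.5,0.5,0.5,0.5,0.5,0.5,0.5]}'
python3 - <<'E'
from h import *
s=bot.state();print(s["eef_pos"],s["contact_force"],s["grip_width"])
save("side","s2",(180,60,420,260),3)
E
```

```text
time: 5.03
eef_pos: [0.5752, -0.3227, 0.2174]
tcp_rot: [3.139, -0.002, -2.758]
contact_force: [-0.4, 0.5, -1.7]
grip_width: 0.0133
[ 0.57524144 -0.32274711  0.21740985] [-0.43569653  0.49457682 -1.66525805] 0.01327854684831369
```

View pics/s2.png

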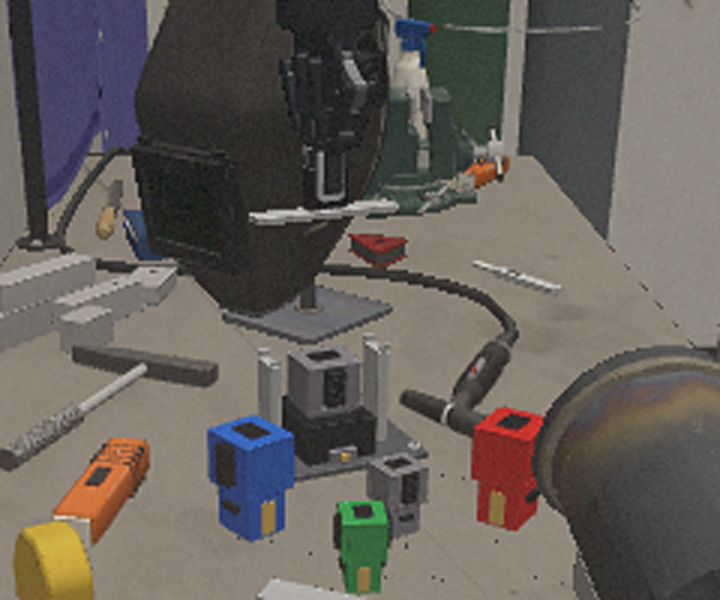

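```bash
python3 -m handwheel '{"offset":[[0,2,0],[0,5,0],[-0.5,8,0],[-0.5,11,0],[-1,14,0],[-1,17,0],[-1.5,20,0],[-1.5,23,0],[-2,26,0],[-2,29,0],[-2.4,32,0],[-2.4,34,0],[-2.4,35.5,0],[-2.4,35.9,-1],[-2.4,35.9,-2],[-2.4,35.9,-4],[-2.4,35.9,-6],[-2.4,35.9,-8],[-2.4,35.9,-8],[-2.4,35.9,-8]],"rotation":[[0,0,-2],[0,0,-6],[0,0,-10],[0,0,-14],[0,0,-18],[0,0,-22],[0,0,-26],[0,0,-30],[0,0,-34],[0,0,-38],[0,0,-42],[0,0,-45.8],[0,0,-45.8],[0,0,-45.8],[0,0,-45.8],[0,0,-45.8],[0,0,-45.8],[0,0,-45.8],[0,0,-45.8],[0,0,-45.8]],"hand":[0.5,0.5,0.5,0.5,0.5,0.5,0.5,0.5,0.5,0.5,0.5,0.5,0.5,0.5,0.5,0.5,0.5,0.5,0.5,0.5]}'
python3 - <<'E'
from h import *
save("wrist","w3",(120,60,440,300),2.5); save("side","s3");save("top","t3")
s=bot.state();print(s["eef_pos"],s["tcp_rot"],s["contact_force"],s["grip_width"])
E
```

```text
time: 6.75
eef_pos: [0.55, 0.0348, 0.1361]
tcp_rot: [-3.139, -0.006, 2.724]
contact_force: [0.3, -0.7, -0.7]
grip_width: 0.0133
[0.55263701 0.03526313 0.14052998] [3.14090144e+00 2.09992205e-03 2.72471757e+00] [ 0.83825884 -0.56388937 -1.41138734] 0.012974166405669318
```

View pics/w3.png

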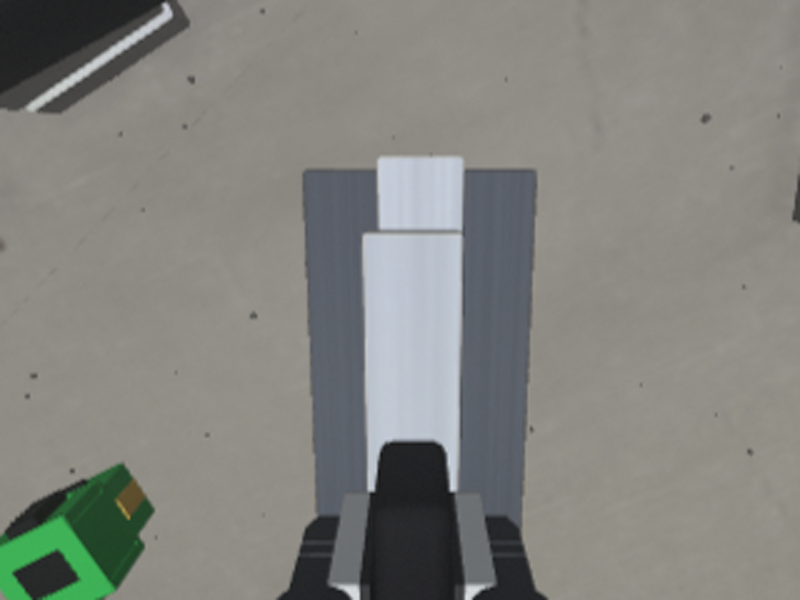

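```bash
python3 - <<'E'
from h import *
d=load("w3");s=bot.state()
g=lambda x,y,z: ray(d,x/2.5+120-.3,y/2.5+60-.3,z)
a,b=g(377,157,.06),g(463,157,.06);zb=s["eef_pos"][2]-.0075
p,q=g(362,234,zb),g(462,233,zb)
yaw=np.radians(156.1);X=np.array([np.cos(yaw),np.sin(yaw),0]);Y=np.array([-X[1],X[0],0])
for n,e,f in(("rail",a,b),("bar",p,q)):
  v=f-e;print(n,((e+f)/2).round(4),np.linalg.norm(v).round(4),np.degrees(np.arctan2(v[1],v[0])).round(1),"along",((e+f)/2@X).round(4),"lat",((e+f)/2@Y).round(4))
print("tcp lat",s["eef_pos"]@Y, "along",s["eef_pos"]@X)
E
```

```text
rail [0.4839 0.0654 0.06  ] 0.0236 66.1 along -0.4159 lat -0.2559
bar [0.4947 0.0585 0.133 ] 0.0189 66.7 along -0.4286 lat -0.2539
tcp lat -0.2561356938997861 along -0.4909640120366357
```

```bash
python3 -m handwheel '{"offset":[[0.05,0.1,-1.5],[0.05,0.1,-3],[0.05,0.1,-4.5],[0.05,0.1,-5.5],[0.05,0.1,-6],[0.05,0.1,-6.2],[0.05,0.1,-6.3],[0.05,0.1,-6.4],[0.05,0.1,-6.4],[0.05,0.1,-6.4]],"rotation":[[0,0,0],[0,0,0],[0,0,0],[0,0,0],[0,0,0],[0,0,0],[0,0,0],[0,0,0],[0,0,0],[0,0,0]],"hand":[0.5,0.5,0.5,0.5,0.5,0.5,0.5,0.5,0.5,0.5]}'
```

```text
time: 7.73
eef_pos: [0.5529, 0.0369, 0.0761]
tcp_rot: [3.141, 0.001, 2.726]
contact_force: [-0.1, -0.1, -1.7]
grip_width: 0.0135
```

Not touching yet, so I go down in half-millimetre steps.

```bash
python3 -m handwheel '{"offset":[[0,0,-0.05],[0,0,-0.1],[0,0,-0.1],[0,0,-0.1]],"rotation":[[0,0,0],[0,0,0],[0,0,0],[0,0,0]],"hand":[0.5,0.5,0.5,0.5]}'

```

```text
time: 8.07
eef_pos: [0.5527, 0.037, 0.0749]
tcp_rot: [3.141, 0.001, 2.726]
contact_force: [-0.2, -0.3, 0.8]
grip_width: 0.0132
```

```bash
python3 -m handwheel '{"offset":[[0,0,0],[0,0,0],[0,0,0],[0,0,0],[0,0,0],[0,0,0],[0,0,0],[0,0,0],[0,0,1],[0,0,3],[0,0,6],[0,0,9],[0,0,12],[0,0,14],[0,0,14],[0,0,14]],"rotation":[[0,0,0],[0,0,0],[0,0,0],[0,0,0],[0,0,0],[0,0,0],[0,0,0],[0,0,0],[0,0,0],[0,0,0],[0,0,0],[0,0,0],[0,0,0],[0,0,0],[0,0,0],[0,0,0]],"hand":[1.8,2.2,3,4,4,4,4,4,4,4,4,4,4,5,6,7]}'
python3 - <<'E'
from h import *
save("wrist","w4"); save("side","s4")
a=load("w4")["im"][80:420,120:460];b=load("s4")["im"][150:320,230:400]
o=np.hstack([cv2.resize(a,(400,400)),cv2.resize(b,(400,400),interpolation=cv2.INTER_CUBIC)]);cv2.imwrite("pics/c4.png",o)
s=bot.state();print(s["eef_pos"],s["tcp_rot"],s["contact_force"],s["grip_width"])
E
```

```text
time: 9.4
eef_pos: [0.5532, 0.0369, 0.2169]
tcp_rot: [3.14, 0.004, 2.726]
contact_force: [-0.7, -0.9, -0.6]
grip_width: 0.0693
[0.55175786 0.03693535 0.21336928] [-3.14100949e+00 -1.65130295e-03  2.72545640e+00] [ 0.65219082 -0.38700502 -0.18431988] 0.06989336523622479
```

View pics/c4.png

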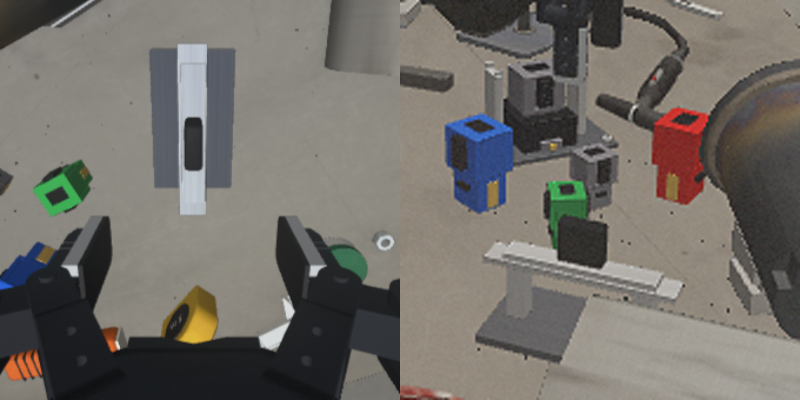

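```bash
python3 -m handwheel '{"offset":[[0,-2,0],[0,-5,0],[0.5,-8,0],[0.5,-11,0],[1,-14,0],[1,-17,0],[1.5,-20,0],[1.5,-23,0],[1.5,-26,0],[2,-29,0],[2,-32,0],[2.1,-34,0],[2.1,-35.5,0],[2.1,-36.05,0],[2.1,-36.05,0],[2.1,-36.05,0],[2.1,-36.05,0],[2.1,-36.05,0]],"rotation":[[0,0,2],[0,0,6],[0,0,10],[0,0,14],[0,0,18],[0,0,22],[0,0,26],[0,0,30],[0,0,34],[0,0,38],[0,0,42],[0,0,45.8],[0,0,45.8],[0,0,45.8],[0,0,45.8],[0,0,45.8],[0,0,45.8],[0,0,45.8]],"hand":[7,7,7,7,7,7,7,7,7,7,7,7,7,7,7,7,7,7]}'
python3 - <<'E'
from h import *
save("wrist","w5",(190,90,350,250),3.75);save("top","t5")
s=bot.state();print(s["eef_pos"],s["tcp_rot"],s["contact_force"],s["grip_width"])
E
```

```text
time: 11.0
eef_pos: [0.5737, -0.3221, 0.2147]
tcp_rot: [3.141, 0.0, -2.757]
contact_force: [0.2, -0.4, 0.5]
grip_width: 0.0699
[ 0.573642   -0.32246914  0.21480673] [-3.14135197e+00  4.17677851e-04 -2.75708826e+00] [-0.08628521  0.29513029  0.71799744] 0.06999762135601507
```

View pics/w5.png

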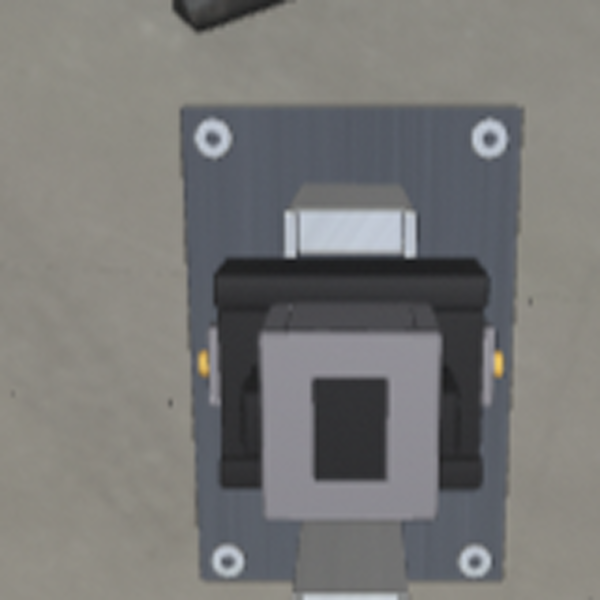

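```bash
python3 - <<'E'
from h import *
d=load("w5");s=bot.state()
g=lambda x,y,z: ray(d,x/3.75+190-.37,y/3.75+90-.37,z)
C=[g(*p,.085) for p in((260,334),(441,334),(437,519),(265,519))]
h=np.mean(C,0);pl=np.mean([g(*p,.006) for p in((180,106),(523,106),(502,580),(202,580))],0)
a=np.radians(-157.97);tx=np.array([np.cos(a),np.sin(a),0]);ty=np.array([-tx[1],tx[0],0])
for n,q in(("head",h),("plate",pl)):
  e=q-s["eef_pos"];print(n,q.round(4),"tool x",(e@tx).round(4),"y",(e@ty).round(4))
v=C[1]-C[0];print(np.degrees(np.arctan2(v[1],v[0])),[np.linalg.norm(C[i]-C[i-1]).round(4) for i in range(4)])
E
```

```text
head [ 0.5746 -0.3237  0.085 ] tool x -0.0004 y 0.0015
plate [ 0.5742 -0.3238  0.006 ] tool x -0.0 y 0.0015
112.04824452998452 [np.float64(0.0473), np.float64(0.0434), np.float64(0.0473), np.float64(0.0434)]
```

```bash
python3 -m handwheel '{"offset":[[0.08,-0.12,0],[0.08,-0.12,-2],[0.08,-0.12,-4.5],[0.08,-0.12,-7],[0.08,-0.12,-9.5],[0.08,-0.12,-12],[0.08,-0.12,-14],[0.08,-0.12,-15.5],[0.08,-0.12,-16.5],[0.08,-0.12,-16.9],[0.08,-0.12,-16.9],[0.08,-0.12,-16.9],[0.08,-0.12,-16.9]],"rotation":[[0,0,0],[0,0,0],[0,0,0],[0,0,0],[0,0,0],[0,0,0],[0,0,0],[0,0,0],[0,0,0],[0,0,0],[0,0,0],[0,0,0],[0,0,0]],"hand":[7,7,7,7,7,7,7,7,7,7,7,7,7]}'
python3 -m handwheel '{"offset":[[0,0,0],[0,0,0],[0,0,0],[0,0,0],[0,0,0],[0,0,0],[0,0,0],[0,0,0],[0,0,0],[0,0,0]],"rotation":[[0,0,0],[0,0,0],[0,0,0],[0,0,0],[0,0,0],[0,0,0],[0,0,0],[0,0,0],[0,0,0],[0,0,0]],"hand":[6,5.5,5,4.5,4,4,4,4,4,4]}' 40
```

```text
time: 12.18
eef_pos: [0.5751, -0.3254, 0.0472]
tcp_rot: [-3.139, 0.002, -2.758]
contact_force: [0.7, -1.1, 0.8]
grip_width: 0.0698
time: 13.02
eef_pos: [0.5747, -0.3242, 0.0476]
tcp_rot: [-3.141, 0.002, -2.758]
contact_force: [-1.3, 4.0, 7.0]
grip_width: 0.0435
```

Opening is 43.5 mm, so both catches are flush. I lift gently.

```bash
python3 -m handwheel '{"offset":[[0,0,0.2],[0,0,0.5],[0,0,1],[0,0,1.5],[0,0,2],[0,0,2.5],[0,0,3],[0,0,3],[0,0,3]],"rotation":[[0,0,0],[0,0,0],[0,0,0],[0,0,0],[0,0,0],[0,0,0],[0,0,0],[0,0,0],[0,0,0]],"hand":[4,4,4,4,4,4,4,4,4]}'
python3 -m handwheel '{"offset":[[0,0,0.5],[0,0,1.2],[0,0,2],[0,0,2.8],[0,0,3.6],[0,0,4.4],[0,0,5.2],[0,0,6],[0,0,6.7],[0,0,7.2],[0,0,7.5],[0,0,7.5],[0,0,7.5],[0,0,7.5],[0,0,7.5],[0,0,7.5]],"rotation":[[0,0,0],[0,0,0],[0,0,0],[0,0,0],[0,0,0],[0,0,0],[0,0,0],[0,0,0],[0,0,0],[0,0,0],[0,0,0],[0,0,0],[0,0,0],[0,0,0],[0,0,0],[0,0,0]],"hand":[4,4,4,4,4,4,4,4,4,4,4,4,4,4,4,4]}'
python3 - <<'E'
from h import *
save("side","s6"); save("top","t6")
a=load("s6")["im"][80:320,220:400];b=load("t6")["im"][110:280,190:440]
a=cv2.resize(a,(450,600),interpolation=cv2.INTER_CUBIC);b=cv2.resize(b,(350,238),interpolation=cv2.INTER_CUBIC)
o=np.zeros((600,800,3),np.uint8);o[:,:450]=a;o[:238,450:]=b;cv2.imwrite("pics/c6.png",o)
s=bot.state();print(s["time"],s["eef_pos"],s["tcp_rot"],s["contact_force"],s["grip_width"],abs(s["qvel"]).max())
E
```

```text
time: 13.77
eef_pos: [0.5744, -0.325, 0.076]
tcp_rot: [-3.141, 0.001, -2.758]
contact_force: [0.3, 0.1, -2.8]
grip_width: 0.0437
time: 15.1
eef_pos: [0.5739, -0.3246, 0.1496]
tcp_rot: [3.14, -0.001, -2.758]
contact_force: [0.2, 0.9, -2.6]
grip_width: 0.0435
15.2 [ 0.57400772 -0.3246699   0.14991604] [ 3.14088717e+00 -3.99080472e-04 -2.75833078e+00] [-1.20154083  0.0076207  -2.73180343] 0.043347438370884256 0.0032673719432611712
```

View pics/c6.png

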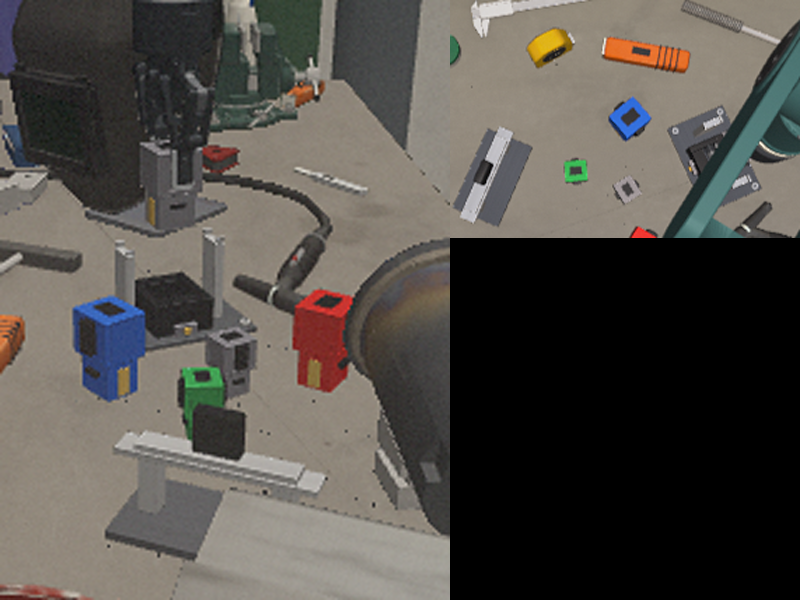

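The carrier hangs upright, clear of the socket (side crop around 175,190). The empty socket is at about (175,300), and the bar lies on the rail at about (220,455). The bystanders have not moved. The TCP has risen about 102 mm, which puts the foot about 68 mm above the socket top.

```bash
python3 -c "
from rig import bot
print(bot.job_done()); s=bot.state(); print(s['time'],s['grip_width'],s['contact_force'])"
```

```text
the job is handed in; nothing more can be done
None
the job is handed in; nothing more can be done
```

The job was handed in at about 15 s on the robot's clock, and both parts were done by my last checks. No verdict is reported.

- **Keeper bar:** I lifted it by its grip and set it down on the rest rail. Before release it was lined up within about 2 mm and 1° of the rail. The last pictures show it lying flat and on its own.
- **Fuse carrier:** I pinched it by both catches with 40 N. The fingers stopped at an opening of 43.4 mm, against 44 mm over fully pressed catches. I drew it straight up about 102 mm, so the foot is about 68 mm above the socket top. It is upright and still, and the measured load is about 2.7 N.
- **Bystanders:** the tape measure and the lamp look unmoved in the last pictures. The tin is only partly in view there, and the arm never went near it.

No check failed. The one disagreement was before release, when two readings of the bar's sideways offset from the rail differed by about 2 mm. I split the difference, which is well inside the 15 mm allowed. The catches' travel can't be measured directly; I judged it from the finger opening and from the carrier coming out freely.

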